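Draw the lamp turret's index plunger and hold it

ROBOT

A 6-joint arm with a two-finger parallel gripper is mounted at the origin on a cart in front of the work surface, level with it; the furniture and walls round the work are solid. World frame = base frame: x ahead of the robot, y to its left, z up, the work surface at z = 0. Lengths are in m, angles in rad, forces in N, time in s.
With the tool pointing down it reaches from about 0.3 to 0.775 m from the base axis. Payload 14.6 kg.
Tool frame: the origin (TCP) lies between the finger pads; the fingertips stand ctrl.tcp_to_tips ahead of it and the grasp point (between the pads) lies 3 mm ahead of it (ctrl.tcp_to_tips is the distance from the TCP to the fingertips, in m); z points along the fingers, y is the line along which they close (so a half turn about z gives the same grasp; the last joint's range is limited). The gripper opens to 85 mm and grips with 20 to 120 N. Pads are 22 mm wide; open, the fingers measure 114 mm over their backs; the gripper's body (76 mm by 85 mm) begins 54 mm behind the grasp point. The pads swing forward as they close: fully open they stand 13 mm farther back than shut.
Start: joints at [1.057, 0.3, 1.521, -0, 1.321, -0.067], TCP at [0.238, 0.496, 0.227] pointing down, gripper open.
Joint ranges: [-3.03, 3.03], [-0.79, 2.21], [0.23, 2.52], [-1.04, 4.18], [0, 3.07], [-2.55, 2.55]. Speed limits (rad/s): [2.22, 2.22, 2.57, 3.14, 3.14, 3.14].

INTERFACE

Orientations are given as a unit quaternion [w, x, y, z].
In Python, from station import ctrl gives the robot as it stands.
- The arm moves only by the tool move_arm, never from a script. Its argument "plan" is a list that holds one entry, the list of rows, each a list of 5 numbers: the opening, from 0 (shut) to 1 (fully open), then the shift along the world's x, y, z in m, then the turn about the world's z in rad. A call has 1 to 10 rows; each row shifts and turns the commanded pose from where the row before left it; what a row does not reach is not made up. A row lasts 1/12 s, in which the tool goes at most 41.7 mm and 7.16 degrees, less where a joint would pass 70% of its speed; a pose out of reach is approached as far as the arm can. A call is refused whole if a number of a shift passes 0.0417 or a number of a turn 0.125, either way. A call with a gripper value outside its range is refused whole. The fingers move at their own pace and stop on an object; "newtons" is the grip in N (left out, the last holds). Time passes only in rows, so rows that do not move let the fingers close. It gives the time, the measured TCP pose, the force, the opening and the grip force at its end, in the units of the state.
- ctrl.observe(): the state, without advancing time (a new reading comes with each control period).
- ctrl.snapshot(name): name is "scene" or "top" or "wrist"; returns a dict with "frame" (400x640x3 uint8, red, green, blue), "fx", "fy", "cx", "cy" (pixels), "R" (3x3) and "t" (3): a world point X has camera coordinates R X + t. Camera axes: x right, y down, z forward; pixel columns grow to the right and rows downward; lengths in m; the calibration is good to about 2 mm. A picture is of the moment at which its call begins. There is no depth.
- ctrl.sign_off(): hands the job in; it is judged then, once.
Trained networks look in a picture, given as the dict that the camera call returned (one of the last four; its "shot" number tells which), for a name from the list of things; names that differ only in an ending like _2 or _b are one class to them, and where a whole thing is asked for, a point or a joint stands for the part that bears it (a point fixed in the world has none). Each returns a list of dicts, best first, with "confidence" (0 to 1); they miss things now and then, are a little off and sometimes report something else, mostly with a low value. They report only what shows in the picture. A call takes as long as a camera call. They do not tell look-alikes from the thing itself.
- ctrl.regions_of(picture, thing): "mask" (400x640 bool, what is visible of it) and "pixel" ([column, row] in pixels, amid what is visible of it).
- ctrl.place_of(picture, thing): "pixel" ([column, row] in pixels: a listed point, or the origin of a listed thing).
The state is a dict: "time": time; "qpos": joint angles; "dq": joint speeds; "effort": joint torques, N m; "tcp_pos": TCP position; "tool_rot": TCP orientation; "wrist_force": force on the tool from outside, world axes, zero at the start; "ft_torque": the same for the moment, N m; "grip_width": finger opening in m; "finger_force": force on a finger pad.
Only numpy, scipy, OpenCV 4.12 (cv2) and the standard library are available. Lean on these libraries where they do the work, as an engineer would, in place of code of your own. Each camera call takes 0.05 s, during which the arm holds its last target. There are 200 camera calls.

TASK

The spare lamp left standing in front of the lamp turret's index plunger is in the way: lift it aside and stand it upright on the worktop, without dropping it, a good hand's breadth (10 cm or more) clear of the turret's base and of the plunger's knob. Then grip the knob and pull the plunger straight out to its stop, so that its pin is clear of the hole in the turret's rim, and finish while holding it there against its spring, so that I can turn the turret. Do not turn the turret yourself, never draw the plunger while the lamp is still in front of it, and leave the spanner and the timer where they are.

Things in the scene. Friction and masses are not known exactly. Their poses are not given: they have to be found in the camera images.
- turret_base: Fixed grey base plate, 16 mm high, of the turret. Origin: on the worktop under the turret axis; the plunger points along its -x. The plate spans x -140 to +85, y -85 to +85 mm. Bracket: metal block at x -124 to -112, y +-23 mm, 100 mm high, with a steel sleeve 19 mm across out to x = -150 mm. Left of it stands the tall spectrometer: its front, at world x = 0.57, spans y > -0.11.
- turret (a joint): Angle (rad) of the turret: metal disc 190 mm across, top at z = 94 mm, black hub knob to 138 mm, six lamp sockets, lamps in the three far ones (x > 0 in turret_base, tops at 250 mm). 0 = its present station; the plunger's pin locks it there with about 0.01 rad of play. With the pin drawn it turns with a little friction and stays where left.
- plunger (a joint): How far the plunger is drawn out, m: 0 = pin seated 8 mm deep in the hole in the turret's rim; 0.015 = out against its stop. A spring pulls it back in: 4 N at first, 10 N at the stop.
- knob (a point): Middle of the plunger's bright steel fluted knob, on its axis; moves with it. Knob 28 mm across, 28 mm long, gripping length 17 mm centred here, outer end 11.5 mm beyond. Seated, it lies at x = -167.5, y = 0, z = 80 mm in turret_base, past the plate's edge with only worktop beneath. Axes as turret_base: it draws out along -x.
- spare_lamp: Loose glass lamp standing upright on its black base close in front of the knob (6 to 12 mm from its end). 36 mm across from the bottom up to 128 mm, then 26 mm across to its top at 152 mm; about 0.11 kg. Origin: centre of its underside; z up along the lamp. The seated lamps look the same. Free worktop for it: left of its start, in front of the spectrometer (world x 0.38 to 0.50).
- spanner: Bystander: loose open-ended spanner lying flat, 88 x 162 mm (x, y), 9 mm high. Origin: centre of its underside.
- timer: Bystander: loose white countdown timer, 72 x 72 x 18 mm. Origin: centre of its underside.
Things that resemble listed ones, but are neither listed nor needed, are in the scene too. What is shaped like the spare_lamp but purple or yellow is not meant.

How it is judged:
On the way, in this order (a step that is already met when the one before it is completed fails the run):
1. the spare lamp stands upright on the worktop, let go, clear of turret and knob (height (world z) of spare_lamp below 0.005 m and angle between spare_lamp's own z axis and vertical below 0.08 rad and linear speed of spare_lamp below 0.02 m/s and contact force between the fingers and spare_lamp below 0.05 N and horizontal distance between spare_lamp and knob above 0.11 m and horizontal distance between spare_lamp and turret_base above 0.2 m), for 0.2 s.
2. the plunger is drawn to its stop by the fingers (value of joint plunger above 0.0125 m and contact force between the fingers and plunger above 1 N), for 0.3 s.
At the end, for the whole second after the job is handed in: The fingers hold the plunger still, drawn out at least 12.5 of its 15 mm; the turret is within 0.06 rad of its station; the spare lamp stands upright on the worktop, untouched, its centre over 110 mm from the knob and over 200 mm from the turret's axis (all of step 1 and all of step 2 and velocity of joint plunger between -0.01 and 0.01 m/s and contact force between spare_lamp and plunger below 0.05 N and value of joint turret between -0.06 and 0.06 rad); the arm keeps its last pose, push and grip.
It fails at once if the plunger is drawn while the spare lamp still stands in front of it (value of joint plunger above 0.004 m and horizontal distance between spare_lamp and knob below 0.08 m).
It fails at once if the spare lamp is tipped over (angle between spare_lamp's own z axis and vertical above 0.5 rad).
It fails at once if the spare lamp is dropped (height (world z) of spare_lamp above 0.015 m and contact force between the fingers and spare_lamp below 0.05 N).
It fails at once if the turret is turned (value of joint turret above 0.1 rad or value of joint turret below -0.1 rad).
It fails at once if a bystander is disturbed (distance of any of spanner, timer from where it was at the start of the episode above 0.02 m).
It also fails if it takes over 48 s, if anything falls off the work surface, if the arm or the gripper's body presses on something with over 40 N, if the wrist force passes 120 N, or if a joint passes its speed limit or range.

## Working session

There is one attempt and no reset: what is moved stays moved. The work goes in short steps, Python scripts to look and compute and a tool call to move; the robot and the scene stay as the last step left them, time stands still between calls to the robot, and variables do not carry over. Pictures are saved under pics/ and viewed, at most 10 in all, crops included, and the job is handed in when it is done.

Besides the shell and the picture viewer there is one more tool, called as name(argument=value, ...), one argument or row to a line, values as JSON. move_arm: Moves the arm, as the interface text tells. Its arguments: {"type":"object","properties":{"plan":{"type":"array","items":{"type":"array","items":{"type":"array","items":{"type":"number"}}}},"newtons":{"type":"number"}},"required":["plan"]}

```bash
ls; mkdir -p pics
cat > h.py <<'E'
import numpy as np, cv2
from station import ctrl
def save(p,n): cv2.imwrite('pics/'+n+'.png', cv2.cvtColor(p['frame'],cv2.COLOR_RGB2BGR))
def ray(p,px):
    R=np.array(p['R']);t=np.array(p['t'])
    d=R.T@np.array([(px[0]-p['cx'])/p['fx'],(px[1]-p['cy'])/p['fy'],1]); return -R.T@t,d/np.linalg.norm(d)
def onz(p,px,z):
    o,d=ray(p,px); return o+d*(z-o[2])/d[2]
def tri(rs):
    A=np.zeros((3,3));b=np.zeros(3)
    for o,d in rs:
        M=np.eye(3)-np.outer(d,d);A+=M;b+=M@o
    X=np.linalg.solve(A,b); return X,[float(np.linalg.norm(np.cross(X-o,d))) for o,d in rs]
def proj(p,X):
    c=np.array(p['R'])@np.array(X)+np.array(p['t']); return np.array([p['fx']*c[0]/c[2]+p['cx'],p['fy']*c[1]/c[2]+p['cy']])
E
python3 - <<'E'
from h import *
s=ctrl.snapshot('scene');t=ctrl.snapshot('top')
cv2.imwrite('pics/a.png',cv2.cvtColor(s['frame'],cv2.COLOR_RGB2BGR)); cv2.imwrite('pics/b.png',cv2.cvtColor(t['frame'],cv2.COLOR_RGB2BGR))
print(ctrl.tcp_to_tips)
for n in ['spare_lamp','knob','turret_base','spanner','timer']:
  for nm,p in(('s',s),('t',t)):
    for r in ctrl.place_of(p,n)[:5]: print(n,nm,np.round(r['pixel'],1),round(r['confidence'],2), onz(p,r['pixel'],.08 if n=='knob' else 0).round(3))
E
```

```text
pics
0.022
spare_lamp s [311.9 242.7] 0.91 [ 0.453 -0.259  0.   ]
spare_lamp s [329.1 267.3] 0.6 [ 0.408 -0.347  0.   ]
spare_lamp s [295.8 212.8] 0.6 [ 0.521 -0.153  0.   ]
spare_lamp s [358.8 272.7] 0.56 [ 0.438 -0.427  0.   ]
spare_lamp t [282.7 205.7] 0.77 [ 0.509 -0.146  0.   ]
spare_lamp t [323.  236.8] 0.72 [ 0.448 -0.269  0.   ]
spare_lamp t [379.5 254.5] 0.6 [ 0.433 -0.424  0.   ]
spare_lamp t [351.9 263.2] 0.58 [ 0.396 -0.357  0.   ]
knob s [324.7 225.1] 0.65 [ 0.477 -0.287  0.08 ]
knob t [334.5 221.8] 0.59 [ 0.481 -0.29   0.08 ]
turret_base s [363.4 215.5] 0.78 [ 0.627 -0.338  0.   ]
turret_base s [314.5 242.3] 0.22 [ 0.458 -0.264  0.   ]
turret_base t [357.5 173.7] 0.81 [ 0.637 -0.328  0.   ]
spanner t [193.3 208.6] 0.6 [0.453 0.088 0.   ]
timer s [408.2 271.4] 0.82 [ 0.518 -0.543  0.   ]
timer t [432.2 236. ] 0.9 [ 0.509 -0.552  0.   ]
```

View pics/a.png

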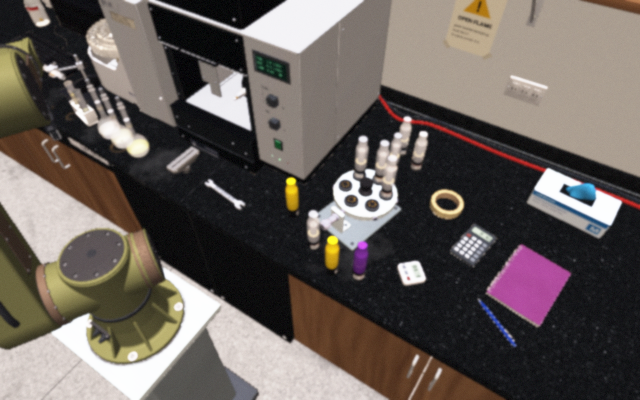

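View pics/b.png

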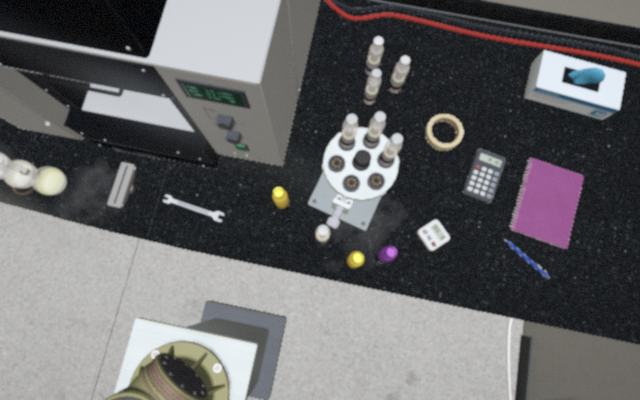

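The things that could be taken for the lamp (scene picture pixels):
- White lamp at (313,230), in front of the knob. This is the target.
- Yellow lamps at (292,195) and (331,253), and a purple one at (360,262).
- Seated lamps at about (361,155), (383,160) and (392,170).
- Loose clear lamps behind the turret at (405,135) and (420,150).

I'll check the choice in a close crop and work out the tool yaw.

Run:
```python
from h import *
from scipy.spatial.transform import Rotation as Ro
s=ctrl.snapshot('scene');t=ctrl.snapshot('top')
for n in ['spare_lamp','knob','turret_base']:
    a=ctrl.place_of(s,n)
    b=ctrl.place_of(t,n)
    best=min(((tri([ray(s,i['pixel']),ray(t,j['pixel'])]),i['pixel'],j['pixel']) for i in a for j in b if n!='spare_lamp' or abs(i['pixel'][0]-312)<8 and abs(j['pixel'][0]-322)<8),key=lambda r:max(r[0][1]))
    print(n,best)
w=ctrl.observe(); q=w['tool_rot']; print(Ro.from_quat([q[1],q[2],q[3],q[0]]).as_matrix().round(3),w['tcp_pos'],w['time'])
c=lambda p,x,y:cv2.resize(cv2.cvtColor(p['frame'],cv2.COLOR_RGB2BGR)[y:y+100,x:x+100],(400,400),interpolation=2)
cv2.imwrite('pics/c.png',np.hstack([c(s,270,185),c(t,275,165)]))
```

```text
spare_lamp ((array([ 0.43756422, -0.26963473,  0.0331737 ]), [0.0028091166897440062, 0.002809116689744102]), [313.1, 241.3], [321.6, 239.9])
knob ((array([ 0.47064667, -0.28697374,  0.10230553]), [0.000258342546343843, 0.0002583425463438134]), [323.6, 221.9], [332.7, 224.2])Traceback (most recent call last):
  File "<stdin>", line 7, in <module>
ValueError: min() iterable argument is empty
```

Run:
```python
from h import *
from scipy.spatial.transform import Rotation as Ro
s=ctrl.snapshot('scene');t=ctrl.snapshot('top')
w=ctrl.observe(); q=w['tool_rot']; print(Ro.from_quat([q[1],q[2],q[3],q[0]]).as_matrix().round(3),w['tcp_pos'],w['time'])
p=ctrl.snapshot('wrist'); print(-np.array(p['R']).T@p['t'],np.array(p['R'])[2],p['fx'])
c=lambda p,x,y:cv2.resize(cv2.cvtColor(p['frame'],cv2.COLOR_RGB2BGR)[y:y+100,x:x+100],(400,400),interpolation=2)
cv2.imwrite('pics/c.png',np.hstack([c(s,270,185),c(t,275,165)]))
```

```text
[[-0.902  0.432  0.   ]
 [ 0.432  0.902 -0.   ]
 [-0.    -0.    -1.   ]] [0.23764139 0.4959996  0.22726325] 1.1
[0.17394217 0.52629731 0.37360401] [ 0.25130391 -0.12055008 -0.96037181] 312.68502702167746
```

View pics/c.png

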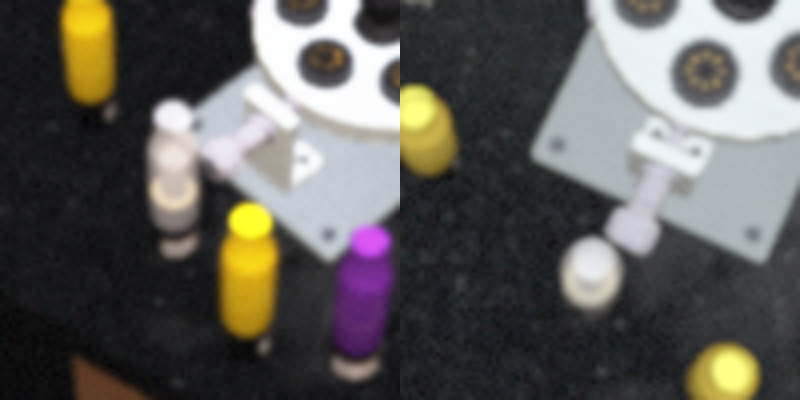

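move_arm(
  plan=[
    [[1,0.01,-0.04,0.01,0],[1,0.01,-0.04,0.01,0],[1,0.01,-0.04,0.01,0],[1,0.01,-0.04,0.01,0],[1,0.01,-0.04,0.01,0],[1,0.01,-0.04,0.01,0],[1,0.01,-0.04,0.01,0],[1,0.01,-0.04,0.01,0],[1,0.01,-0.04,0.01,0],[1,0.01,-0.04,0,0]],
  ],
)

```text
time: 1.98
tcp_pos: [0.3362, 0.1007, 0.3176]
tool_rot: [0.002, 0.221, 0.975, 0.001]
wrist_force: [0.9, 1.1, 0.6]
grip_width: 0.0857
finger_force: 0.0
```

The crop shows the glass lamp with the white top at scene (313,228) / top (323,233). It stands right in front of the knob at (327,222) / (333,222), so this is the right one.

move_arm(
  plan=[
    [[1,0.005,-0.04,0.005,0.02],[1,0.005,-0.04,0.005,0.02],[1,0.005,-0.04,0,0.02],[1,0.005,-0.04,0,0.02],[1,0.005,-0.04,0,0.02],[1,0.005,-0.04,0,0.02],[1,0.005,-0.04,0,0.02],[1,0.005,-0.04,0,0.02],[1,0,0,0,0]],
  ],
)

```text
time: 2.73
tcp_pos: [0.3758, -0.2225, 0.3248]
tool_rot: [-0.001, 0.144, 0.99, -0.0]
wrist_force: [-0.5, 1.3, -0.5]
grip_width: 0.0854
finger_force: 0.0
```

```bash
cat > look.py <<'E'
from h import *
import sys,json
p=ctrl.snapshot('wrist'); save(p,sys.argv[1])
print(ctrl.observe()['tcp_pos'].__repr__())
out={}
for n in ['spare_lamp','knob','turret_base']:
    L=[(np.array(r['pixel']).tolist(),r['confidence']) for r in ctrl.place_of(p,n)]
    out[n]=[[a.tolist() for a in ray(p,l[0])] for l in L]
    for l in L: print(n,np.round(l[0]),round(l[1],2),onz(p,l[0],.08 if n=='knob' else 0).round(4))
out['cam']={k:np.array(p[k]).tolist() for k in('fx','fy','cx','cy','R','t')}
json.dump(out,open(sys.argv[1]+'.json','w'))
E
python3 look.py w1
```

```text
array([ 0.37571647, -0.22002411,  0.32492037])
spare_lamp [206. 223.] 0.89 [ 0.4243 -0.4302  0.    ]
spare_lamp [305. 211.] 0.88 [ 0.4502 -0.2714  0.    ]
spare_lamp [244. 198.] 0.72 [ 0.4037 -0.3564  0.    ]
spare_lamp [390. 223.] 0.72 [ 0.5093 -0.1469  0.    ]
knob [298. 255.] 0.48 [ 0.4844 -0.2883  0.08  ]
turret_base [306. 321.] 0.9 [ 0.6477 -0.331   0.    ]
```

View pics/w1.png

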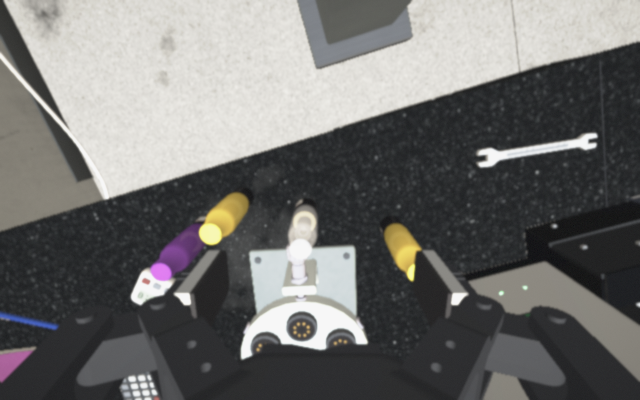

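The wrist view shows the target lamp with its base at (305,211) and top at (300,250). The plate's front corners are near (250,250) and (355,247), yellow and purple lamps lie left, and a yellow one lies right. Next is a second viewpoint from the side.

move_arm(
  plan=[
    [[1,0,0.04,-0.01,0],[1,0,0.04,-0.01,0],[1,0,0.04,-0.01,0],[1,0,0,0,0],[1,0,0,0,0]],
  ],
)

```text
time: 3.35
tcp_pos: [0.3758, -0.0951, 0.296]
tool_rot: [0.0, 0.14, 0.99, -0.0]
wrist_force: [-0.2, -1.3, -0.4]
grip_width: 0.0855
finger_force: 0.0
```

```bash
python3 look.py w2
python3 - <<'E'
from h import *
import json
a=json.load(open('w1.json'));b=json.load(open('w2.json'))
for n in ['knob','turret_base','spare_lamp']:
    for i in a[n]:
        for j in b[n]:
            X,e=tri([(np.array(i[0]),np.array(i[1])),(np.array(j[0]),np.array(j[1]))])
            if max(e)<.006: print(n,X.round(4),np.round(e,4))
for f,r in (('w1',a),('w2',b)):
    im=cv2.imread('pics/%s.png'%f); c=r['cam']; c['R']=np.array(c['R'])
    print(f, onz(c,(250,250),.016),onz(c,(355,247),.016))
E
```

```text
array([ 0.37604067, -0.09638204,  0.2962403 ])
spare_lamp [224. 237.] 0.67 [ 0.4483 -0.2697  0.    ]
spare_lamp [155. 223.] 0.6 [ 0.3985 -0.3624  0.    ]
spare_lamp [313. 254.] 0.58 [ 0.5135 -0.1473 -0.    ]
spare_lamp [ 0.451  -0.2723 -0.0056] [0.0008 0.0008]
spare_lamp [ 0.3971 -0.3498  0.0199] [0.0026 0.0026]
spare_lamp [ 0.51   -0.147   0.0031] [0.0019 0.0019]
w1 [ 0.48332472 -0.37226559  0.016     ] [ 0.52619894 -0.21091377  0.016     ]
w2 [ 0.47421295 -0.2334234   0.016     ] [ 0.51314612 -0.08185678  0.016     ]
```

View pics/w2.png

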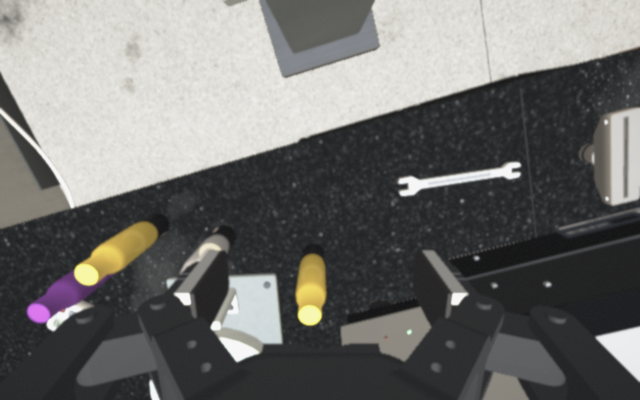

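move_arm(
  plan=[
    [[1,0.014,-0.035,0,0.02],[1,0.014,-0.035,0,0],[1,0.014,-0.035,0,0],[1,0.014,-0.035,0,0],[1,0.014,-0.035,0,0],[1,0,0,-0.03,0],[1,0,0,-0.03,0],[1,0,0,0,0],[1,0,0,0,0]],
  ],
)

```text
time: 4.3
tcp_pos: [0.4454, -0.2731, 0.2353]
tool_rot: [-0.001, 0.134, 0.991, 0.001]
wrist_force: [0.1, 1.0, 2.0]
grip_width: 0.0856
finger_force: 0.0
```

```bash
python3 look.py w3
python3 - <<'E'
from h import *
t=ctrl.snapshot('top'); s=ctrl.snapshot('scene')
for nm,p in(('s',s),('t',t)):
  for n in ['spare_lamp','knob']:
    for r in ctrl.place_of(p,n)[:4]: print(n,nm,np.round(r['pixel']),round(r['confidence'],2),onz(p,r['pixel'],.08 if n=='knob' else 0).round(3))
E
```

```text
array([ 0.44604035, -0.27319508,  0.23701772])
spare_lamp [243. 147.] 0.81 [ 0.396  -0.3574  0.    ]
spare_lamp [430. 192.] 0.76 [ 0.5111 -0.1484  0.    ]
spare_lamp [323. 170.] 0.74 [ 0.4486 -0.2713  0.    ]
spare_lamp [199. 188.] 0.63 [ 0.4298 -0.4276  0.    ]
knob [318. 219.] 0.61 [ 0.4811 -0.286   0.08  ]
turret_base [320. 311.] 0.58 [ 0.643  -0.3278  0.    ]
spare_lamp s [294. 215.] 0.93 [ 0.51  -0.155  0.   ]
spare_lamp s [357. 275.] 0.75 [ 0.43  -0.427  0.   ]
spare_lamp s [327. 269.] 0.6 [ 0.398 -0.345  0.   ]
knob s [325. 223.] 0.67 [ 0.485 -0.285  0.08 ]
spare_lamp t [354. 263.] 0.74 [ 0.396 -0.361  0.   ]
spare_lamp t [320. 234.] 0.52 [ 0.455 -0.261  0.   ]
spare_lamp t [382. 255.] 0.52 [ 0.432 -0.429 -0.   ]
```

View pics/w3.png

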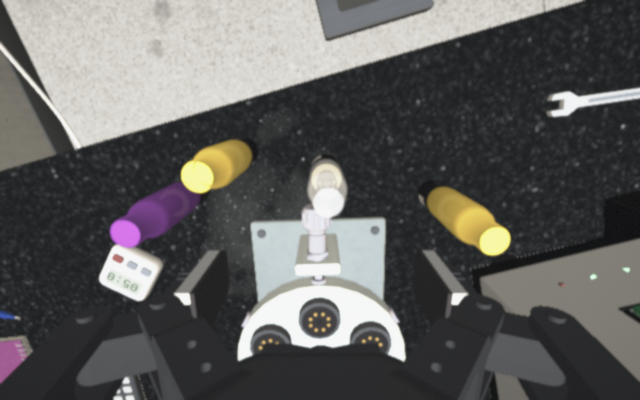

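The lamp stands at about (0.448,-0.271), centred between the fingers (image 323,185). The knob sits behind it at (317,219). I'll descend and grip.

move_arm(
  plan=[
    [[1,0.002,0.002,-0.031,0],[1,0,0,-0.031,0],[1,0,0,-0.031,0],[1,0,0,-0.031,0],[1,0,0,0,0],[1,0,0,0,0]],
  ],
  newtons=35,
)

```text
time: 5.3
tcp_pos: [0.4478, -0.2703, 0.1115]
tool_rot: [-0.001, 0.133, 0.991, 0.001]
wrist_force: [0.8, -0.5, 0.2]
grip_width: 0.0851
finger_force: 0.0
```

move_arm(
  plan=[
    [[0.3,0,0,0,0],[0.3,0,0,0,0],[0.3,0,0,0,0],[0.3,0,0,0,0],[0.3,0,0,0,0],[0.3,0,0,0,0],[0.3,0,0,0,0]],
  ],
  newtons=35,
)

```text
time: 5.88
tcp_pos: [0.4487, -0.2709, 0.1131]
tool_rot: [0.001, 0.133, 0.991, -0.001]
wrist_force: [0.1, -0.1, 7.4]
grip_width: 0.0334
finger_force: 34.1
```

move_arm(
  plan=[
    [[0.3,0,0,0.01,0],[0.3,0,0,0.02,0],[0.3,0,0,0.02,0],[0.3,-0.01,0.01,0.01,0],[0.3,-0.01,0.02,0,0],[0.3,-0.008,0.03,0,0],[0.3,-0.005,0.03,0,0],[0.3,-0.005,0.03,0,0],[0.3,0,0.03,0,0]],
  ],
)

```text
time: 6.63
tcp_pos: [0.4091, -0.1193, 0.1724]
tool_rot: [0.0, 0.133, 0.991, -0.0]
wrist_force: [1.3, 0.5, -1.5]
grip_width: 0.033
finger_force: 35.0
```

move_arm(
  plan=[
    [[0.3,0,0.03,0,0],[0.3,0,0.02,0,0],[0.3,0,0.01,-0.01,0],[0.3,0,0,-0.02,0],[0.3,0,0,-0.015,0],[0.3,0,0,-0.006,0],[0.3,0,0,-0.003,0],[0.3,0,0,0,0],[0.3,0,0,0,0]],
  ],
)

```text
time: 7.38
tcp_pos: [0.4104, -0.0608, 0.1185]
tool_rot: [0.0, 0.133, 0.991, -0.0]
wrist_force: [-0.0, -0.2, -1.0]
grip_width: 0.033
finger_force: 35.1
```

Run:
```python
from h import *
w=ctrl.observe();print(w['tcp_pos'],w['wrist_force'],w['grip_width'],w['finger_force'],w['time'])
s=ctrl.snapshot('scene'); 
f=cv2.cvtColor(s['frame'],cv2.COLOR_RGB2BGR)[120:320,180:450]; cv2.imwrite('pics/d.png',cv2.resize(f,None,fx=2.9,fy=2.9,interpolation=2))
```

```text
[ 0.41038947 -0.06077718  0.1184796 ] [-0.04206851 -0.16392633 -0.99069034] 0.03298653966209018 35.0516418935149 7.3833
```

View pics/d.png

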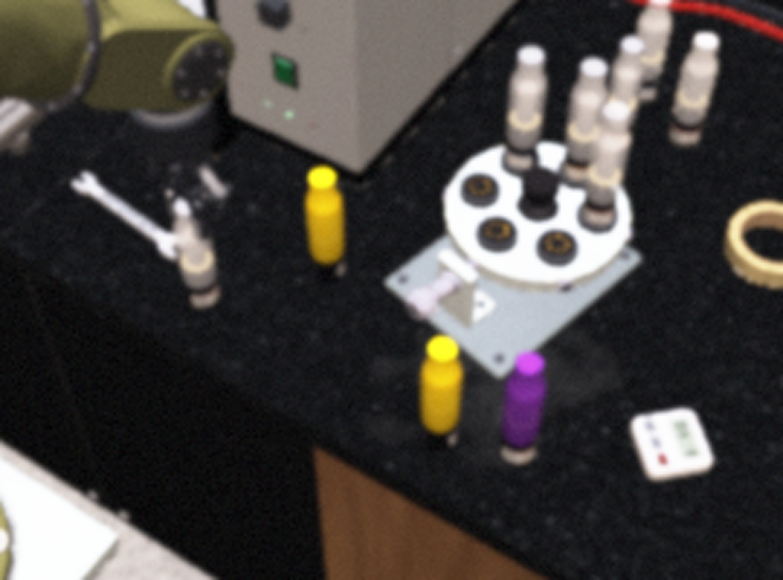

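The lamp is in the fingers at picture (200,255). Its lean matches the perspective of the upright neighbours. I'll lower it the last 5 mm until contact.

move_arm(
  plan=[
    [[0.3,0,0,-0.003,0],[0.3,0,0,-0.002,0],[0.3,0,0,0,0],[0.3,0,0,0,0]],
  ],
)

```text
time: 7.77
tcp_pos: [0.4104, -0.0607, 0.1131]
tool_rot: [0.001, 0.133, 0.991, -0.0]
wrist_force: [0.2, 0.7, 4.2]
grip_width: 0.0328
finger_force: 35.8
```

move_arm(
  plan=[
    [[0.5,0,0,0,0],[0.7,0,0,0,0],[1,0,0,0,0],[1,0,0,0,0],[1,0,0,0,0],[1,0,0,0,0]],
  ],
)

```text
time: 8.27
tcp_pos: [0.41, -0.0605, 0.1126]
tool_rot: [-0.0, 0.133, 0.991, -0.0]
wrist_force: [-0.2, 0.5, -0.3]
grip_width: 0.0852
finger_force: 0.0
```

move_arm(
  plan=[
    [[1,0,0,0.02,0],[1,0,0,0.03,0],[1,0,0,0.035,0],[1,0,0,0.035,0],[1,0,0,0,0]],
  ],
)

```text
time: 8.68
tcp_pos: [0.4119, -0.061, 0.2387]
tool_rot: [0.005, 0.133, 0.991, -0.0]
wrist_force: [0.8, 0.2, 0.6]
grip_width: 0.0851
finger_force: 0.0
```

```bash
python3 look.py w4
python3 - <<'E'
from h import *
w=ctrl.observe();print(w['tcp_pos'],w['grip_width'])
p=ctrl.snapshot('scene')
for n in ['spare_lamp','knob']:
    for r in ctrl.place_of(p,n)[:5]: print(n,np.round(r['pixel']),round(r['confidence'],2),onz(p,r['pixel'],.08 if n=='knob' else 0).round(3))
E
```

```text
array([ 0.41111241, -0.06078468,  0.23560962])
spare_lamp [323. 162.] 0.89 [ 0.4086 -0.0575  0.    ]
spare_lamp [ 99. 214.] 0.84 [ 0.3975 -0.3567  0.    ]
spare_lamp [ 61. 246.] 0.66 [ 0.4253 -0.4261  0.    ]
spare_lamp [280. 252.] 0.6 [ 0.5111 -0.1455  0.    ]
knob [138. 290.] 0.76 [ 0.4786 -0.2897  0.08  ]
[ 0.40963524 -0.06046527  0.23175072] 0.08546167013170886
spare_lamp [293. 216.] 0.81 [ 0.507 -0.153  0.   ]
spare_lamp [330. 267.] 0.69 [ 0.411 -0.348  0.   ]
spare_lamp [249. 219.] 0.68 [ 0.421 -0.045  0.   ]
spare_lamp [356. 275.] 0.63 [ 0.429 -0.424  0.   ]
knob [326. 223.] 0.45 [ 0.484 -0.286  0.08 ]
```

View pics/w4.png

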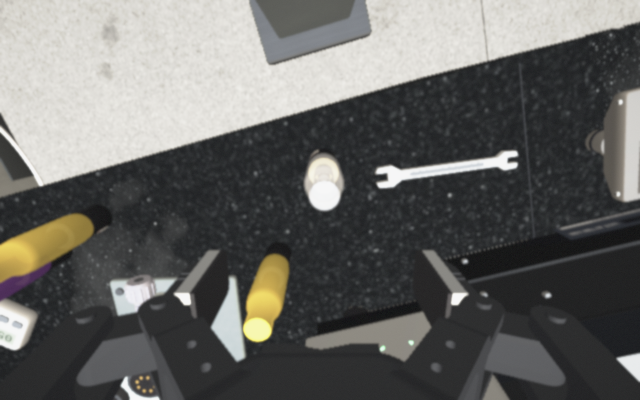

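The lamp stands upright at (323,180), in the clear. Next I'll move over the knob and measure it from two heights.

move_arm(
  plan=[
    [[1,0.007,-0.032,0,0],[1,0.007,-0.032,0,0],[1,0.007,-0.032,0,0],[1,0.007,-0.032,0,0],[1,0.007,-0.032,0,0],[1,0.007,-0.032,0,0],[1,0.007,-0.032,0,0],[1,0,0,0,0],[1,0,0,0,0]],
  ],
)

```text
time: 9.78
tcp_pos: [0.4587, -0.2855, 0.2312]
tool_rot: [-0.001, 0.134, 0.991, 0.001]
wrist_force: [0.3, 0.4, 1.1]
grip_width: 0.0854
finger_force: 0.0
```

```bash
python3 look.py w5
```

```text
array([ 0.45871584, -0.28455175,  0.23156627])
spare_lamp [502.  73.] 0.94 [ 0.4086 -0.059   0.    ]
spare_lamp [439. 178.] 0.87 [ 0.5093 -0.1483  0.    ]
spare_lamp [202. 174.] 0.77 [ 0.4267 -0.428   0.    ]
spare_lamp [251. 137.] 0.74 [ 0.3995 -0.3555  0.    ]
knob [325. 203.] 0.82 [ 0.4793 -0.2868  0.08  ]
turret_base [328. 303.] 0.8 [ 0.6444 -0.3262  0.    ]
```

move_arm(
  plan=[
    [[1,0.02,0,-0.03,0],[1,0,0,-0.03,0],[1,0,0,0,0],[1,0,0,0,0]],
  ],
)

```text
time: 10.32
tcp_pos: [0.4787, -0.2836, 0.1724]
tool_rot: [-0.001, 0.133, 0.991, 0.001]
wrist_force: [-0.0, -0.7, -0.1]
grip_width: 0.0854
finger_force: 0.0
```

```bash
python3 look.py w6
python3 - <<'E'
from h import *
import json
d=[json.load(open(f'w{i}.json'))['knob'][:1] for i in(4,5,6)]
print(tri([(np.array(o),np.array(v)) for x in d for o,v in x]))
E
```

```text
array([ 0.4791928 , -0.28424985,  0.17400482])
spare_lamp [456. 174.] 0.94 [ 0.5103 -0.1463 -0.    ]
spare_lamp [226. 121.] 0.86 [ 0.3977 -0.3583  0.    ]
spare_lamp [173. 170.] 0.74 [ 0.4294 -0.4287  0.    ]
spare_lamp [535.  46.] 0.58 [ 0.4097 -0.0576  0.    ]
knob [314. 204.] 0.6 [ 0.4803 -0.2901  0.08  ]
turret_base [323. 318.] 0.8 [ 0.6424 -0.3255  0.    ]
(array([ 0.47875332, -0.2883237 ,  0.08192867]), [0.0009271012101060307, 0.0016850815945061457, 0.001838503703191685])
```

View pics/w6.png

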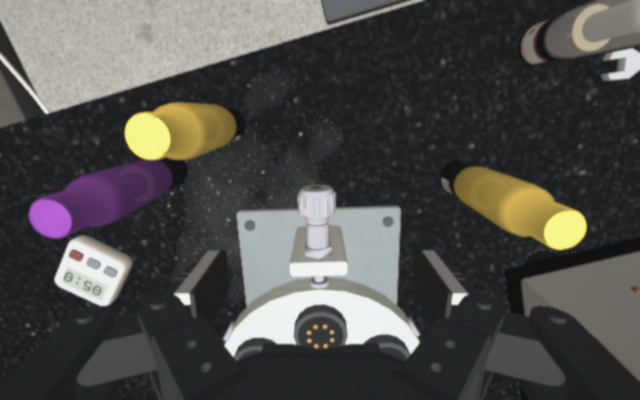

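Run:
```python
from h import *
import json
c=json.load(open('w6.json'))['cam']; c['R']=np.array(c['R'])
im=cv2.imread('pics/w6.png'); g=cv2.cvtColor(im,cv2.COLOR_BGR2GRAY)
# front plate edge: strongest dark->bright step per column
P=[]
for x in list(range(245,295))+list(range(345,397)):
    col=cv2.GaussianBlur(g,(5,5),0)[195:222,x].astype(float); P.append(onz(c,(x,195+np.argmax(np.diff(col))+.5),.016)[:2])
P=np.array(P,np.float32); v=cv2.fitLine(P,cv2.DIST_HUBER,0,.01,.01).ravel(); d=v[:2]*np.sign(v[1])
print('edge dir',d,'deg',np.degrees(np.arctan2(d[0],d[1])))
n=np.array([d[1],-d[0]]); print('edge x along axis',v[2:]@n)
K=np.array([.4795,-.2875]); print('knob-edge along axis',K@n-v[2:]@n)
# plate side ends -> lateral mid
for k in((239,212),(401,207)): print(onz(c,k,.016)[:2]@d)
print('knob lat',K@d)
```

```text
edge dir [0.23177183 0.97277015] deg 13.401408
edge x along axis 0.5581578
knob-edge along axis -0.025080112367868446
-0.2493016171343905
-0.08428710567583128
knob lat -0.1685368284881115
```

move_arm(
  plan=[
    [[1,-0.001,-0.003,-0.03,0.03],[1,0,0,-0.03,0],[1,0,0,-0.03,0],[1,0,0,0,0],[1,0,0,0,0]],
  ],
  newtons=70,
)

```text
time: 10.93
tcp_pos: [0.478, -0.2876, 0.0834]
tool_rot: [-0.0, 0.118, 0.993, 0.0]
wrist_force: [0.6, -0.5, 0.4]
grip_width: 0.0852
finger_force: 0.0
```

move_arm(
  plan=[
    [[0,0,0,0,0],[0,0,0,0,0],[0,0,0,0,0],[0,0,0,0,0],[0,0,0,0,0],[0,0,0,0,0],[0,0,0,0,0],[0,0,0,0,0]],
  ],
  newtons=70,
)

```text
time: 11.6
tcp_pos: [0.4783, -0.2872, 0.0835]
tool_rot: [0.0, 0.118, 0.993, 0.0]
wrist_force: [-0.7, 5.7, 6.9]
grip_width: 0.0184
finger_force: 59.2
```

Run:
```python
from h import *
w=ctrl.observe();print(w['tcp_pos'],w['wrist_force'],w['grip_width'],w['finger_force'],w['time'])
p=ctrl.snapshot('wrist'); 
s=ctrl.snapshot('scene');t=ctrl.snapshot('top')
a=cv2.resize(p['frame'][130:330,220:420],(400,400),interpolation=2); b=cv2.resize(s['frame'][180:260,285:365],(400,400),interpolation=2)
cv2.imwrite('pics/e.png',cv2.cvtColor(np.hstack([a,b]),cv2.COLOR_RGB2BGR))
w=ctrl.observe();print(w['wrist_force'],w['grip_width'],w['finger_force'],w['time'])
print(ctrl.place_of(p,'knob'),proj(p,[.4785,-.287,.08]))
```

```text
[ 0.4783491  -0.28719973  0.08345792] [-0.73428706  5.72885246  6.91355771] 0.018356974075172897 59.21122397761792 11.6
[-0.959294    4.68492353  7.32360656] 0.018463306922537014 59.21291115693748 11.75
[] [321.56395165 248.69057098]
```

View pics/e.png

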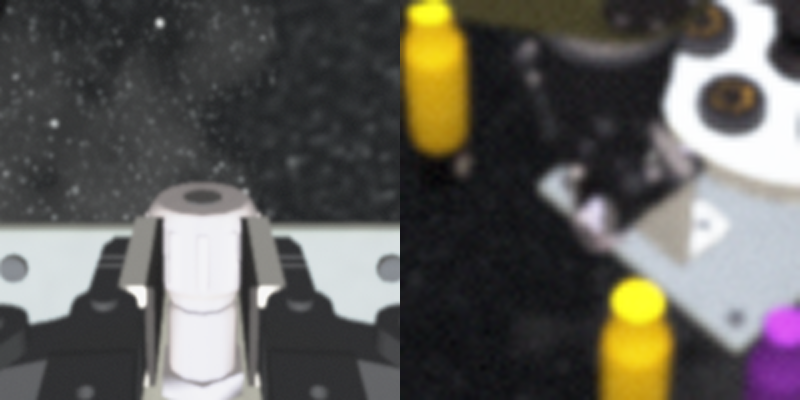

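The fingers hold the knob's grip section with the flanged outer end face in front (crop 200,195). The grip looks sound, so I'll pull slowly along the axis (-0.972, +0.235).

move_arm(
  plan=[
    [[0,0,0,0,0],[0,-0.003,0.0007,0,0],[0,-0.003,0.0007,0,0],[0,-0.003,0.0007,0,0],[0,-0.003,0.0007,0,0],[0,0,0,0,0],[0,0,0,0,0]],
  ],
  newtons=90,
)

```text
time: 12.38
tcp_pos: [0.4674, -0.2846, 0.0837]
tool_rot: [0.002, 0.118, 0.993, -0.0]
wrist_force: [8.4, 3.2, 1.4]
grip_width: 0.0173
finger_force: 74.4
```

move_arm(
  plan=[
    [[0,-0.002,0.0005,0,0],[0,-0.0015,0.0004,0,0],[0,0,0,0,0],[0,0,0,0,0]],
  ],
)

```text
time: 12.72
tcp_pos: [0.4642, -0.2838, 0.0837]
tool_rot: [0.002, 0.118, 0.993, -0.0]
wrist_force: [9.9, 2.2, 0.8]
grip_width: 0.0169
finger_force: 74.3
```

move_arm(
  plan=[
    [[0,-0.001,0.0002,0,0],[0,0,0,0,0],[0,0,0,0,0],[0,0,0,0,0],[0,0,0,0,0],[0,0,0,0,0]],
  ],
)

```text
time: 13.22
tcp_pos: [0.4657, -0.2857, 0.0884]
tool_rot: [0.006, 0.118, 0.993, -0.003]
wrist_force: [7.1, 1.8, 37.9]
grip_width: 0.0001
finger_force: 19.9
```

Run:
```python
from h import *
s=ctrl.snapshot('scene');t=ctrl.snapshot('top')
for nm,p in(('s',s),('t',t)):
    for r in ctrl.place_of(p,'spare_lamp')[:6]: print(nm,np.round(r['pixel']),onz(p,r['pixel'],0).round(3))
a=cv2.resize(s['frame'][150:290,230:420],None,fx=4,fy=4,interpolation=2)
cv2.imwrite('pics/f.png',cv2.cvtColor(a,cv2.COLOR_RGB2BGR))
w=ctrl.observe();print(w['tcp_pos'],w['wrist_force'],w['grip_width'],w['finger_force'],w['time'])
```

```text
s [331. 268.] [ 0.411 -0.353  0.   ]
s [250. 220.] [ 0.418 -0.05   0.   ]
s [360. 277.] [ 0.428 -0.436  0.   ]
t [239. 235.] [ 0.407 -0.049  0.   ]
t [280. 206.] [ 0.508 -0.14   0.   ]
t [382. 256.] [ 0.429 -0.43   0.   ]
t [354. 262.] [ 0.4   -0.363  0.   ]
[ 0.46566382 -0.28572833  0.08835896] [ 7.09638275  1.83018003 39.49331356] 0.00017259253026128963 19.876346450764686 13.4167
```

View pics/f.png

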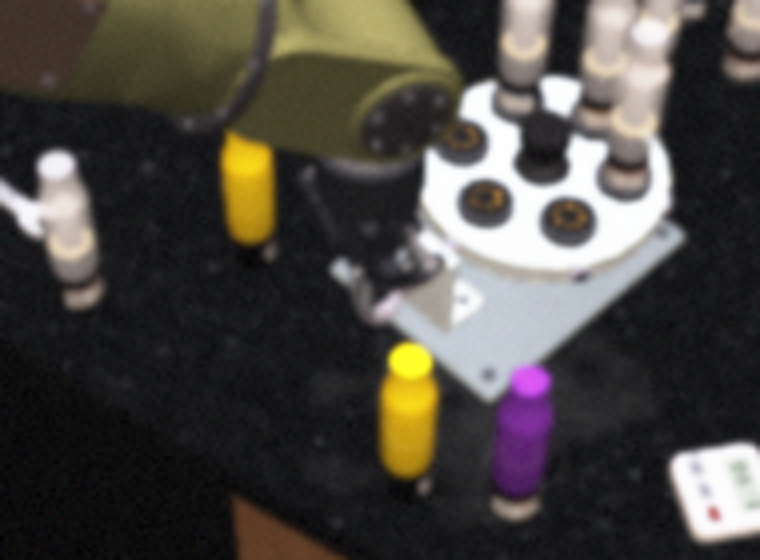

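The pull slipped at the stop. The knob sat too near the fingertips, and the splayed pads wedged up and off it. The lamp still stands at (70,230). I'll open, rise, re-measure, and grip deeper.

move_arm(
  plan=[
    [[0.3,0,0,0.005,0],[1,0,0,0,0],[1,0,0,0,0],[1,0,0,0,0],[1,0,0,0,0],[1,0,0,0,0],[1,0,0,0.04,0],[1,0,0,0.04,0],[1,0,0,0,0],[1,0,0,0,0]],
  ],
)

```text
time: 14.25
tcp_pos: [0.4622, -0.2841, 0.1694]
tool_rot: [0.002, 0.118, 0.993, -0.001]
wrist_force: [-0.5, -0.2, -0.1]
grip_width: 0.0855
finger_force: 0.0
```

```bash
python3 look.py w7
python3 - <<'E'
from h import *
print(ctrl.observe()['wrist_force'],ctrl.observe()['time'])
E
```

```text
array([ 0.46149435, -0.28364778,  0.16765124])
spare_lamp [177. 179.] 0.9 [ 0.4271 -0.4291  0.    ]
spare_lamp [458. 192.] 0.79 [ 0.51   -0.1481  0.    ]
spare_lamp [541.  69.] 0.77 [ 0.4083 -0.0594  0.    ]
spare_lamp [235. 136.] 0.65 [ 0.3999 -0.3573  0.    ]
knob [322. 223.] 0.69 [ 0.4802 -0.2881  0.08  ]
turret_base [322. 331.] 0.61 [ 0.644  -0.3271  0.    ]
[1.12233569 0.442136   0.17441493] 14.45
```

View pics/w7.png

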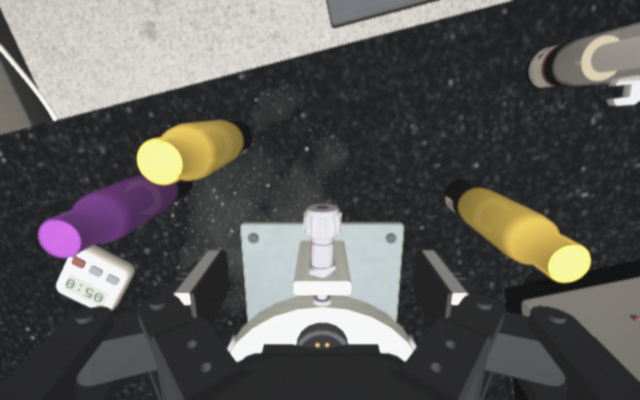

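Ten-view limit reached, so I'll go by numbers from here. The knob is back at its seated place (0.480,-0.288), so the turret hasn't moved. The new grip will be 14 mm deeper.

move_arm(
  plan=[
    [[1,0.017,-0.0035,-0.02,0],[1,0,0,-0.03,0],[1,0,0,-0.03,0],[1,0,0,-0.019,0],[1,0,0,0,0],[1,0,0,0,0]],
  ],
  newtons=60,
)

```text
time: 14.95
tcp_pos: [0.478, -0.2868, 0.0677]
tool_rot: [-0.001, 0.118, 0.993, 0.001]
wrist_force: [0.5, 0.1, 0.1]
grip_width: 0.0854
finger_force: 0.0
```

move_arm(
  plan=[
    [[0,0,0,0,0],[0,0,0,0,0],[0,0,0,0,0],[0,0,0,0,0],[0,0,0,0,0]],
  ],
)

```text
time: 15.37
tcp_pos: [0.4787, -0.2872, 0.0694]
tool_rot: [0.0, 0.118, 0.993, -0.0]
wrist_force: [-4.1, 5.6, 16.4]
grip_width: 0.0258
finger_force: 52.2
```

move_arm(
  plan=[
    [[0,0,0,0,0],[0,0,0,0,0],[0,0,0,0,0],[0,0,0,0,0]],
  ],
)

```text
time: 15.7
tcp_pos: [0.4788, -0.2872, 0.0696]
tool_rot: [0.0, 0.118, 0.993, -0.0]
wrist_force: [-2.9, 2.4, 7.6]
grip_width: 0.0255
finger_force: 58.6
```

move_arm(
  plan=[
    [[0,-0.003,0.0007,0,0],[0,-0.003,0.0007,0,0],[0,-0.003,0.0007,0,0],[0,-0.003,0.0007,0,0],[0,-0.002,0.0005,0,0],[0,0,0,0,0],[0,0,0,0,0],[0,0,0,0,0]],
  ],
)

```text
time: 16.37
tcp_pos: [0.4659, -0.2841, 0.0697]
tool_rot: [0.002, 0.118, 0.993, -0.001]
wrist_force: [9.2, -0.0, 1.2]
grip_width: 0.0255
finger_force: 58.9
```

move_arm(
  plan=[
    [[0,-0.001,0.0002,0,0],[0,0,0,0,0],[0,0,0,0,0],[0,0,0,0,0]],
  ],
)

```text
time: 16.7
tcp_pos: [0.465, -0.2839, 0.0697]
tool_rot: [0.002, 0.118, 0.993, -0.001]
wrist_force: [10.0, 0.5, 1.1]
grip_width: 0.0251
finger_force: 58.9
```

move_arm(
  plan=[
    [[0,-0.001,0.0002,0,0],[0,0,0,0,0],[0,0,0,0,0],[0,0,0,0,0],[0,0,0,0,0],[0,0,0,0,0],[0,0,0,0,0],[0,0,0,0,0]],
  ],
)

```text
time: 17.37
tcp_pos: [0.4641, -0.2837, 0.0697]
tool_rot: [0.002, 0.118, 0.993, -0.001]
wrist_force: [10.6, 1.0, 1.3]
grip_width: 0.0253
finger_force: 59.1
```

Run:
```python
from h import *
t=ctrl.snapshot('top');s=ctrl.snapshot('scene');p=ctrl.snapshot('wrist')
for nm,q in(('s',s),('t',t),('w',p)):
    for n in ['spare_lamp','knob','timer','spanner']:
        for r in ctrl.place_of(q,n): print(nm,n,round(r['confidence'],2),onz(q,r['pixel'],.08 if n=='knob' else 0).round(3))
w=ctrl.observe();print(w['tcp_pos'],w['wrist_force'],w['grip_width'],w['finger_force'],w['time'])
```

```text
s spare_lamp 0.8 [ 0.423 -0.042  0.   ]
s spare_lamp 0.69 [ 0.407 -0.354  0.   ]
s spare_lamp 0.69 [ 0.512 -0.154  0.   ]
s spare_lamp 0.6 [ 0.432 -0.43   0.   ]
s spare_lamp 0.24 [ 0.532 -0.252  0.   ]
s knob 0.46 [ 0.471 -0.288  0.08 ]
s timer 0.87 [ 0.526 -0.54   0.   ]
s spanner 0.44 [0.456 0.08  0.   ]
t spare_lamp 0.72 [ 0.518 -0.149  0.   ]
t spare_lamp 0.58 [ 0.409 -0.053  0.   ]
t spare_lamp 0.47 [ 0.394 -0.359  0.   ]
t knob 0.28 [ 0.495 -0.532  0.08 ]
t timer 0.61 [ 0.511 -0.558  0.   ]
t spanner 0.7 [0.459 0.097 0.   ]
w spare_lamp 0.94 [ 0.401 -0.356  0.   ]
w spare_lamp 0.86 [ 0.51  -0.148  0.   ]
w spare_lamp 0.83 [ 0.426 -0.43   0.   ]
w knob 0.6 [ 0.464 -0.285  0.08 ]
w timer 0.72 [ 0.511 -0.553  0.   ]
[ 0.46410027 -0.28371285  0.06967698] [10.43974785  0.65829227 -0.46650449] 0.025153198292405348 59.05338026583195 18.1167
```

```bash
python3 -c "
from station import ctrl
print(ctrl.sign_off())"
```

```text
the job is handed in; nothing more can be done
None
```

I handed the job in at about 18 s of robot time: the spare lamp stands upright at about (0.41, -0.06), well clear, and the plunger is held about 15 mm out against its spring; the spanner, timer and turret show no movement, the first pull slipped off at the stop and needed a deeper second grip, and I viewed 12 pictures where the limit was 10.

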